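Show a cast medallion to the inspection camera

TASK

Take the solid round medallion out of the wooden rack by its square stem and hold it up to the inspection camera, stem upright, the disc's middle at the focus point 110 mm straight in front of the lens: first show its flat back squarely to the lens and keep it still there for a second, then turn it half round and show the domed front in the same way. The job ends holding: finish with the medallion still in the gripper, at rest in the air, domed front squarely to the lens, and leave the camera, the other castings and the other things on the bench as they are.

Things in the scene. Friction and masses are not known exactly. Their poses are not given: they have to be found in the camera images.
- medallion: brass casting, 0.2 kg: solid round disc, 52 mm across, 8 mm thick, on edge, its middle 30 mm above the origin. Front (+x): a dome 30 mm across, 7 mm high; back (-x): flat. Stem on top: 12 mm square (sides square to x and y), 52 to 110 mm above the origin, z along it. Below: 20 mm collar resting on the rack and 8 mm pin, 18 mm long, loose in its hole. Origin: centre of the collar's underside
- medallion_centre (a point): middle of the medallion's disc, 30 mm above its origin
- medallion_stem (a point): point on the axis of the medallion's stem 92 mm above its origin (62 mm above the disc's middle, 18 mm below the stem's top): the height to grip at
- medallion_front (a point): point in the air 110 mm from the disc's middle, straight out from the domed front: it falls on the lens when the front is shown rightly
- rack: fixed dark wooden block 60 x 230 x 30 mm (x, y, z) with three holes 80 mm apart along its y, 25 mm deep, the middle one at its centre; origin at the centre of its underside. Three castings stand in it in any order, each turned up to 70 degrees either way from having its front face along the rack's +x (away from the robot); they lift straight out
- plaque: another brass casting with the same stem, collar, pin and origin, to be left alone: a rectangular plate 46 mm wide, 50 mm high, 8 mm thick with a dome on the front
- hoop: another brass casting with the same stem, collar, pin and origin, to be left alone: an open round hoop 52 mm across, seen through in the middle
- lens (a point): centre of the inspection camera's front glass. Level barrel up to 54 mm thick, from the lens 90 mm back to the axis of a steel column (20 mm thick, 288 mm tall, foot 120 x 140 x 18 mm) where a 45 mm head clamps it stiffly; lens height varies, 160 to 210 mm above the bench. Its x axis points back from lens to column (it looks along -x, roughly to the robot's left, +y); z up
- focus (a point): the focus point in the air, 110 mm in front of the lens on its axis (at the lens's own height); same axes as the lens
- wax_ring: green wax ring of 32 mm diameter, 8 mm high, lying on a square steel bench block (80 x 80 x 25 mm); leave alone. Origin at the centre of its underside
- hammer: small hammer, 200 mm long, lying on the bench beyond the work, roughly along y; leave alone. Its x axis runs from handle to head
Not all that is in view belongs to the job. What is shaped like the medallion but red or turquoise is not meant.

How it is judged:
By the outcome, as a careful person would: the job done as asked, in the order asked, and still so for the second after the job is handed in, while the arm keeps its last pose, push and grip.
It also fails if it takes over 40 s, if anything falls off the work surface, if the arm or the gripper's body presses on something with over 40 N, if the wrist force passes 120 N, or if a joint passes its speed limit or range.

ROBOT

A 6-joint arm with a two-finger parallel gripper is mounted at the origin on the work surface. World frame = base frame: x ahead of the robot, y to its left, z up, the work surface at z = 0. Lengths are in m, angles in rad, forces in N, time in s.
With the tool pointing down it reaches from about 0.225 to 0.875 m from the base axis. Payload 3.4 kg.
Tool frame: the origin (TCP) lies at the very end of the fingers, on their centre line; the grasp point (between the pads) lies 19 mm behind it; z points along the fingers, y is the line along which they close (so a half turn about z gives the same grasp; the last joint's range is limited). The gripper opens to 85 mm and grips with 20 to 120 N. Pads are 22 mm wide; open, the fingers measure 114 mm over their backs; the gripper's body (76 mm by 85 mm) begins 54 mm behind the grasp point. The pads swing forward as they close: fully open they stand 13 mm farther back than shut.
Start: joints at [1.132, 0.276, 1.505, -0, 1.361, -0.121], TCP at [0.18, 0.546, 0.231] pointing down, gripper open.
Joint ranges: [-2.89, 2.89], [-0.75, 2.08], [0.22, 2.7], [-1.18, 4.32], [0.11, 2.71], [-2.7, 2.7]. Speed limits (rad/s): [2.57, 2.57, 3.14, 3.14, 3.14, 3.14].

INTERFACE

Orientations are given as a unit quaternion [w, x, y, z].
In Python, from rig import get_state, optics, sign_off gives the robot as it stands.
- The arm moves only by the tool send_rows, never from a script. Its argument "increments" is a list of rows, each an object with "gripper": the gripper's target within -1 to 1 (shut at 1, half-way at 0, fully open at -1); "linear": the shift along the world's x, y, z in m, a list of three; "delta_rot": the turn, a rotation vector about the world's x, y, z in rad, a list of three. In form: [{"gripper": gripper, "linear": [dx, dy, dz], "delta_rot": [rx, ry, rz]}, ...]. A call has 1 to 8 rows; each row is the pose to reach, as a shift and turn from the pose commanded when the call began; what a row does not reach only later rows make up. A row lasts 1/10 s, in which the tool goes at most 50 mm and 8.59 degrees, less where a joint would pass 70% of its speed; a pose out of reach is approached as far as the arm can. A call with a gripper value outside its range is refused whole. The fingers move at their own pace and stop on an object; "newtons" is the grip in N (left out, the last holds). Time passes only in rows, so rows that repeat a pose let the fingers close. It gives the time, the measured TCP pose, the force, the opening and the grip force at its end, in the units of the state.
- get_state(): the state, without advancing time (a new reading comes with each control period).
- optics.get_image(name): name is "scene" or "top"; returns a dict with "pixels" (400x640x3 uint8, blue, green, red), "K" (3x3 intrinsics, pixels), "k1" (the pictures are not rectified: a ray, as slopes to the right and down, at radius r is drawn at 1 + k1 r^2 times it, then the intrinsics apply), "rvec" (rotation vector, rad) and "tvec" (3), from world to camera coordinates, as OpenCV has them. Camera axes: x right, y down, z forward; pixel columns grow to the right and rows downward; lengths in m; the calibration is good to about 2 mm. A picture is of the moment at which its call begins. There is no depth.
- sign_off(): hands the job in; it is judged then, once.
The state is a dict: "clock": time; "qpos": joint angles; "qd": joint speeds; "effort": joint torques, N m; "position": TCP position; "ee_rot": TCP orientation; "contact_force": force on the tool from outside, world axes, zero at the start; "moment": the same for the moment, N m; "width": finger opening in m; "gripper_force": force on a finger pad.
Only numpy, scipy, OpenCV 4.12 (cv2) and the standard library are available. Lean on these libraries where they do the work, as an engineer would, in place of code of your own. Each camera call takes 0.05 s, during which the arm holds its last target. There are 200 camera calls.

## Working session

There is one attempt and no reset: what is moved stays moved. The work goes in short steps, Python scripts to look and compute and a tool call to move; the robot and the scene stay as the last step left them, time stands still between calls to the robot, and variables do not carry over. Pictures are saved under pics/ and viewed, at most 10 in all, crops included, and the job is handed in when it is done.

Besides the shell and the picture viewer there is one more tool, called after "Emit:" as name(argument=value, ...) on one line, values as JSON. send_rows: Moves the arm, as the interface text tells. Its arguments: {"type":"object","properties":{"increments":{"type":"array"},"newtons":{"type":"number"}},"required":["increments"]}

```bash
mkdir -p pics
cat > h.py <<'E'
import numpy as np, cv2, pickle
from rig import get_state, optics, sign_off
from scipy.spatial.transform import Rotation as R
def shot(n,f):
    d=optics.get_image(n); cv2.imwrite('pics/'+f+'.png',d['pixels']); pickle.dump(d,open(f+'.pkl','wb')); return d
def load(f): return pickle.load(open(f+'.pkl','rb'))
def ray(d,uv):
    K=np.array(d['K'],float); k=float(d['k1'])
    p=cv2.undistortPoints(np.array([[uv]],float),K,np.array([k,0,0,0,0.]))[0,0]
    M=cv2.Rodrigues(np.array(d['rvec'],float))[0]; t=np.array(d['tvec'],float).ravel()
    v=M.T@np.r_[p,1]; return -M.T@t, v/np.linalg.norm(v)
def onz(d,uv,z):
    c,v=ray(d,uv); return c+v*(z-c[2])/v[2]
def tri(d1,u1,d2,u2):
    a,v=ray(d1,u1); b,w=ray(d2,u2)
    s=np.linalg.lstsq(np.c_[v,-w],b-a,rcond=None)[0]
    p,q=a+s[0]*v,b+s[1]*w; return (p+q)/2, np.linalg.norm(p-q)
def proj(d,P):
    return cv2.projectPoints(np.array(P,float).reshape(-1,1,3),np.array(d['rvec'],float),np.array(d['tvec'],float),np.array(d['K'],float),np.array([float(d['k1']),0,0,0,0.]))[0][:,0]
E
python3 - <<'E'
from h import *
np.set_printoptions(precision=3,suppress=True)
for n in('scene','top'):
    d=shot(n,n+'0'); print(n,ray(d,(320,200)),np.array(d['K'])[0,0],d['k1'])
print(get_state())
E
```

```text
scene (array([1.334, 0.328, 0.662]), array([-0.738, -0.337, -0.584])) 444.2459651504753 0.032650200034090734
top (array([0.433, 0.034, 1.021]), array([ 0.206,  0.012, -0.978])) 399.05039944528545 0.006800846256259074
{'clock': 0.1, 'qpos': array([ 1.132,  0.277,  1.506, -0.   ,  1.361, -0.121]), 'qd': array([ 0.   , -0.   , -0.001, -0.002,  0.001, -0.   ]), 'effort': array([  0.002, -41.77 , -24.64 ,  -0.   ,   0.006,   0.   ]), 'position': array([0.179, 0.546, 0.231]), 'ee_rot': array([-0.   ,  0.158,  0.987, -0.001]), 'contact_force': array([-0.3  , -0.035,  0.027]), 'moment': array([-0.039,  0.01 , -0.009]), 'gripper_force': 0.0, 'width': 0.0852780780619925}
```

View pics/scene0.png

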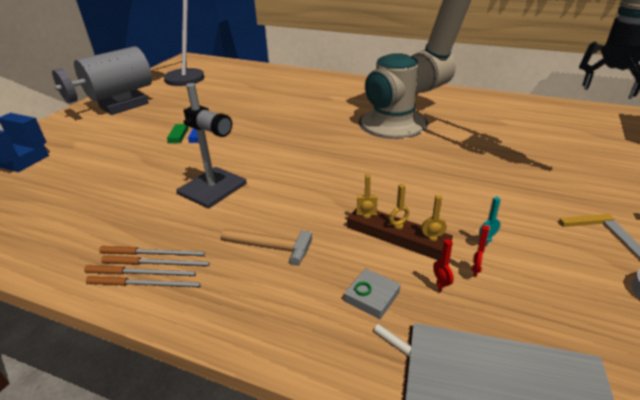

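View pics/top0.png

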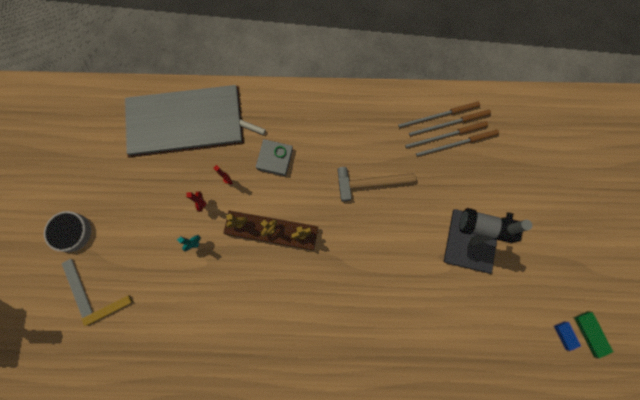

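Both views show three brass castings in the rack, at scene pixels (367,200), (398,212) and (433,225). In the top view they are at about (302,233), (268,228) and (233,221). The red look-alikes at scene (444,268) and (482,252) and the turquoise one at (492,222) are ruled out. The lens is near scene (223,125) and top (465,222). Next, a close crop.

Run:
```python
from h import *
a=load('scene0')['pixels'][165:275,335:465]; b=load('top0')['pixels'][200:255,210:330]
a=cv2.resize(a,(520,440),interpolation=cv2.INTER_CUBIC); b=cv2.resize(b,(720,330),interpolation=cv2.INTER_CUBIC)
cv2.imwrite('pics/c1.png',np.clip(a*1.2,0,255)); cv2.imwrite('pics/c2.png',np.clip(b*2.0,0,255))
```

```text
[ WARN:0@0.193] global loadsave.cpp:1063 imwrite_ Unsupported depth image for selected encoder is fallbacked to CV_8U.
```

View pics/c1.png

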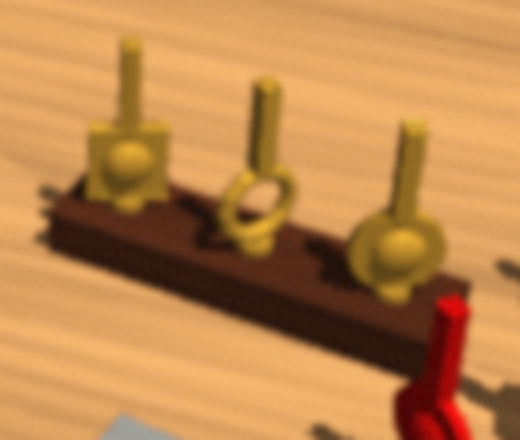

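View pics/c2.png

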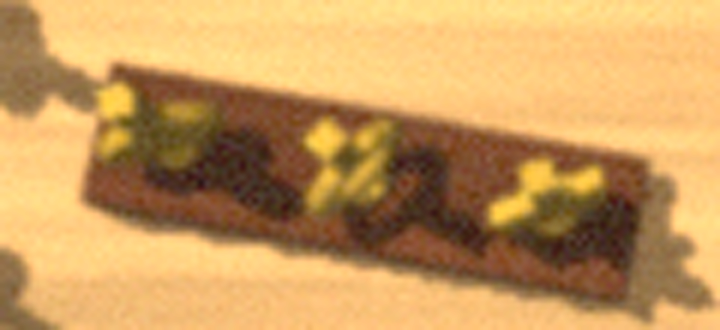

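The crop shows that the medallion, a solid disc with a dome, is the right-hand casting. Its disc is at scene (434,227), its stem top at scene (438,196) and top (229.5,217). The plaque is at scene (366,203), and the hoop, which you can see through, is at scene (400,215). Next I measure the stem, the yaw and the lens.

Run:
```python
from h import *
np.set_printoptions(precision=3,suppress=True)
s,t=load('scene0'),load('top0')
# rack from the top view: dark reddish, hull incl. brass
p=t['pixels'].astype(int); m=((p.sum(2)<190)&(p[:,:,2]>p[:,:,0]*1.35)).astype(np.uint8); m[:205]=0;m[255:]=0;m[:,:215]=0;m[:,325:]=0
c=max(cv2.findContours(m,cv2.RETR_EXTERNAL,2)[0],key=cv2.contourArea); bx=cv2.boxPoints(cv2.minAreaRect(c)); print('rack px',bx)
print(np.array([onz(t,q,.03) for q in bx]))
print('stem top by tri',tri(s,(438.2,196),t,(229.5,216.7)),onz(t,(229.5,216.7),.14),onz(s,(438.2,196),.14))
# brass mask in scene near the medallion, row by row
h=cv2.cvtColor(s['pixels'],cv2.COLOR_BGR2HSV); M=cv2.inRange(h,(18,140,40),(32,255,255)); 
M[:, :418]=0;M[:,452:]=0;M[:185]=0;M[245:]=0
for v in range(192,243):
    x=np.flatnonzero(M[v]); print(v,(x.min(),x.max()) if len(x) else '',end='; ')
# lens/camera crop
a=s['pixels'][60:210,165:255]; b=t['pixels'][195:285,435:540]
o=np.zeros((600,800,3),np.uint8); o[:600,:360]=cv2.resize(a,(360,600),interpolation=3)
o[:360,370:790]=cv2.resize(b,(420,360),interpolation=3); o[370:590,370:590]=cv2.resize(t['pixels'][203:247,213:257],(220,220),interpolation=3)
cv2.imwrite('pics/c3.png',cv2.convertScaleAbs(o,alpha=1.6))
```

```text
rack px [[222.85  235.08 ]
 [227.737 209.248]
 [328.117 228.238]
 [323.23  254.071]]
[[0.547 0.286 0.03 ]
 [0.613 0.278 0.03 ]
 [0.57  0.024 0.03 ]
 [0.505 0.035 0.03 ]]
stem top by tri (array([0.576, 0.246, 0.139]), np.float64(0.0008805352154098939)) [0.576 0.246 0.14 ] [0.578 0.246 0.14 ]
192 ; 193 ; 194 (np.int64(436), np.int64(440)); 195 (np.int64(436), np.int64(441)); 196 (np.int64(436), np.int64(441)); 197 (np.int64(436), np.int64(441)); 198 (np.int64(436), np.int64(441)); 199 (np.int64(436), np.int64(441)); 200 (np.int64(436), np.int64(441)); 201 (np.int64(435), np.int64(441)); 202 (np.int64(435), np.int64(440)); 203 (np.int64(435), np.int64(440)); 204 (np.int64(435), np.int64(440)); 205 (np.int64(435), np.int64(440)); 206 (np.int64(435), np.int64(440)); 207 (np.int64(434), np.int64(439)); 208 (np.int64(434), np.int64(440)); 209 (np.int64(434), np.int64(439)); 210 (np.int64(434), np.int64(439)); 211 (np.int64(434), np.int64(439)); 212 (np.int64(434), np.int64(439)); 213 (np.int64(434), np.int64(439)); 214 (np.int64(434), np.int64(439)); 215 (np.int64(433), np.int64(438)); 216 
[... 207 characters left out ...]
4)); 222 (np.int64(424), np.int64(445)); 223 (np.int64(423), np.int64(445)); 224 (np.int64(423), np.int64(445)); 225 (np.int64(423), np.int64(446)); 226 (np.int64(422), np.int64(446)); 227 (np.int64(422), np.int64(445)); 228 (np.int64(422), np.int64(445)); 229 (np.int64(422), np.int64(445)); 230 (np.int64(422), np.int64(445)); 231 (np.int64(422), np.int64(444)); 232 (np.int64(423), np.int64(443)); 233 (np.int64(423), np.int64(442)); 234 (np.int64(424), np.int64(441)); 235 (np.int64(425), np.int64(440)); 236 (np.int64(427), np.int64(438)); 237 (np.int64(429), np.int64(437)); 238 (np.int64(429), np.int64(436)); 239 (np.int64(430), np.int64(436)); 240 (np.int64(432), np.int64(434)); 241 ; 242 ;
```

View pics/c3.png

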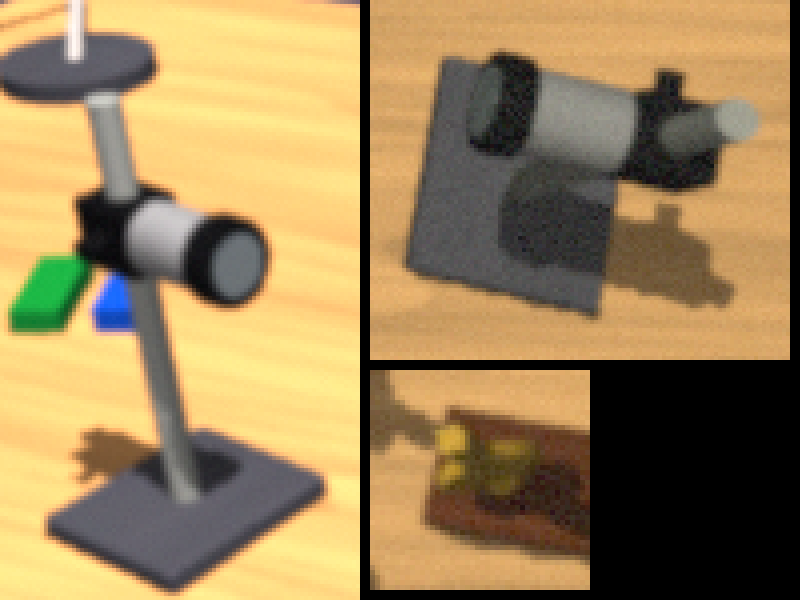

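Run:
```python
from h import *
np.set_printoptions(precision=3,suppress=True)
s,t=load('scene0'),load('top0')
S=np.array([.577,.246]); C=np.r_[S,.06]
h=cv2.cvtColor(s['pixels'],cv2.COLOR_BGR2HSV); M=cv2.inRange(h,(18,140,40),(32,255,255))
pts=[]
for v in range(219,236):
    x=np.flatnonzero(M[v,418:452])+418; pts+=[(x.min()-.0,v,),(x.max()+.0,v)]
for psi in range(-90,81,10):
    a=np.radians(psi); n=np.array([np.cos(a),np.sin(a),0]); r=[]
    for q in pts:
        c,v=ray(s,q); P=c+v*(n@(C+.004*n-c))/(n@v); r.append(np.linalg.norm(P-C-.004*n))
    r=np.array(r)*1e3; print(psi,'mean %.1f sd %.1f'%(r.mean(),r.std()))
for z in(.14,.082,.06,.03): print('stem',z,proj(t,np.r_[S,z]),proj(s,np.r_[S,z]))
for psi in(-60,-40,-20,0,20,40):
    a=np.radians(psi);n=np.array([np.cos(a),np.sin(a),0]);l=np.array([-np.sin(a),np.cos(a),0])
    print(psi,'rim L,R,dome top:',proj(t,[C+.026*l,C-.026*l,C+.011*n]).ravel(),' scene',proj(s,[C+.026*l,C-.026*l,C+.011*n]).ravel())
L,e=tri(s,(224.5,127),t,(463.75,222)); print('lens',L,e)
K,e=tri(s,(190.8,84.5),t,(527,225)); print('col top',K,e,onz(t,(527,225),.288)); d=(K-L)[:2]; print(np.linalg.norm(d),np.degrees(np.arctan2(d[1],d[0])))
print('col base scene',onz(s,(165+187/4,60+490/4),.018))
# barrel axis direction, top view at lens height
for q1,q2 in(((540,72),(635,90)),((525,150),(625,170))):
    g=lambda q:onz(t,((q[0]-370)/4+435,q[1]/4+195),L[2]); d=g(q2)-g(q1); print(np.degrees(np.arctan2(d[1],d[0])))
for q1,q2 in(((410,270),(598,315)),((410,270),(445,60))):
    g=lambda q:onz(t,((q[0]-370)/4+435,q[1]/4+195),.018); d=g(q2)-g(q1); print('foot',np.linalg.norm(d),np.degrees(np.arctan2(d[1],d[0])))
```

```text
-90 mean 270.7 sd 118.4
-80 mean 472.9 sd 173.1
-70 mean 114.0 sd 17.9
-60 mean 67.5 sd 12.5
-50 mean 48.8 sd 9.9
-40 mean 39.0 sd 8.2
-30 mean 33.1 sd 6.7
-20 mean 29.4 sd 5.4
-10 mean 27.0 sd 4.2
0 mean 25.6 sd 3.1
10 mean 25.1 sd 2.1
20 mean 25.5 sd 1.8
30 mean 26.8 sd 2.6
40 mean 29.3 sd 4.1
50 mean 33.8 sd 6.0
60 mean 41.7 sd 8.4
70 mean 56.6 sd 11.8
80 mean 91.3 sd 17.1
stem 0.14 [[229.498 216.243]] [[438.536 195.7  ]]
stem 0.082 [[235.097 220.309]] [[435.195 218.329]]
stem 0.06 [[237.049 221.727]] [[433.994 226.494]]
stem 0.03 [[239.576 223.562]] [[432.411 237.284]]
-60 rim L,R,dome top: [232.333 212.497 241.81  231.046 241.11  219.573]  scene [438.115 234.342 430.057 218.993 428.966 227.023]
-40 rim L,R,dome top: [229.337 214.781 244.815 228.724 240.178 218.364]  scene [442.003 233.416 426.307 219.849 429.839 228.107]
-20 rim L,R,dome top: [227.261 217.907 246.874 225.562 238.871 217.562]  scene [444.883 231.649 423.445 221.499 431.222 229.002]
0 rim L,R,dome top: [226.358 221.505 247.74  221.949 237.345 217.261]  scene [446.405 229.275 421.811 223.765 432.949 229.596]
20 rim L,R,dome top: [226.743 225.144 247.315 218.323 235.784 217.498]  scene [446.406 226.598 421.622 226.392 434.808 229.814]
40 rim L,R,dome top: [228.378 228.382 245.659 215.119 234.374 218.244]  scene [444.92  223.95  422.932 229.073 436.568 229.627]
lens [ 0.565 -0.256  0.202] 0.0017973484818677803
col top [ 0.548 -0.342  0.287] 0.00015978645679401454 [ 0.548 -0.341  0.288]
0.08788081770695129 -101.24471035615879
col base scene [ 0.548 -0.342  0.018]
-99.84963554281526
-100.32377677767599
foot 0.11744381971239413 -102.28511086733644
foot 0.13614514745570241 -11.810921546656495
```

The medallion's stem is at (0.577, 0.246), with its top at z = 0.139 (expected 0.140), and it faces a yaw of about 19°. The lens is at (0.5655, -0.254, 0.202), and its axis has a yaw of about -101°. From lens to column I measure 88 mm against the stated 90. So the focus point is at about (0.5865, -0.146, 0.202). Now I approach.

Emit:
send_rows(increments=[{"gripper": -0.2,"linear": [0.03,-0.022,0],"delta_rot": [0,0,-0.1]},{"gripper": -0.2,"linear": [0.068,-0.051,0],"delta_rot": [0,0,-0.22]},{"gripper": -0.2,"linear": [0.106,-0.08,0],"delta_rot": [0,0,-0.34]},{"gripper": -0.2,"linear": [0.144,-0.109,0],"delta_rot": [0,0,-0.46]},{"gripper": -0.2,"linear": [0.182,-0.137,0],"delta_rot": [0,0,-0.58]},{"gripper": -0.2,"linear": [0.22,-0.166,0],"delta_rot": [0,0,-0.7]},{"gripper": -0.2,"linear": [0.258,-0.195,0],"delta_rot": [0,0,-0.82]},{"gripper": -0.2,"linear": [0.296,-0.223,0],"delta_rot": [0,0,-0.92]}])

```text
clock: 0.9
position: [0.4768, 0.3217, 0.231]
ee_rot: [-0.0, 0.582, 0.813, -0.0]
contact_force: [0.7, 1.2, -0.0]
width: 0.0512
gripper_force: 0.0
```

Emit:
send_rows(increments=[{"gripper": -0.2,"linear": [0.038,-0.029,0],"delta_rot": [0,0,0]},{"gripper": -0.2,"linear": [0.07,-0.055,0],"delta_rot": [0,0,0]},{"gripper": -0.2,"linear": [0.092,-0.07,0],"delta_rot": [0,0,0]},{"gripper": -0.2,"linear": [0.102,-0.077,0],"delta_rot": [0,0,0]},{"gripper": -0.2,"linear": [0.102,-0.077,0],"delta_rot": [0,0,0]},{"gripper": -0.2,"linear": [0.102,-0.077,0],"delta_rot": [0,0,0]}])

```text
clock: 1.5
position: [0.5765, 0.2469, 0.231]
ee_rot: [-0.001, 0.58, 0.815, -0.0]
contact_force: [0.1, 1.0, -0.6]
width: 0.0512
gripper_force: 0.0
```

Run:
```python
from h import *
s=shot('scene','s1');st=get_state();print(st['clock'],st['position'],st['ee_rot'],st['qpos'],st['contact_force'],st['width'])
t=shot('top','t1')
o=np.zeros((480,800,3),np.uint8);o[:,:400]=cv2.resize(s['pixels'][140:260,390:490],(400,480),interpolation=3);o[:400,400:]=cv2.resize(t['pixels'][180:260,200:280],(400,400),interpolation=3)
cv2.imwrite('pics/c4.png',cv2.convertScaleAbs(o,alpha=1.3))
```

```text
1.55 [0.57624036 0.24727789 0.23121089] [-6.99691032e-04  5.79652373e-01  8.14863550e-01 -1.75641239e-04] [ 2.93932825e-01  3.55206043e-01  1.38734064e+00  9.04895119e-04
  1.40018025e+00 -4.04132421e-02] [0.59752823 0.24519641 0.40311856] 0.051351469656205705
```

View pics/c4.png

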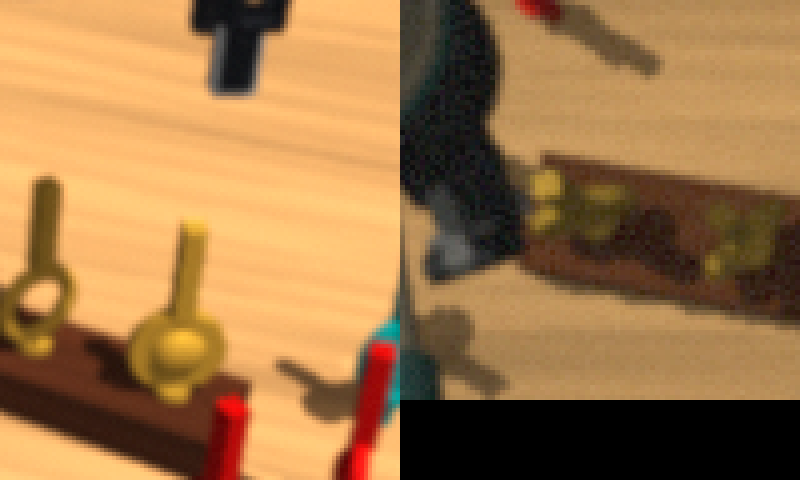

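The crop shows the shut line running along the dome's axis, with the near finger at scene (449,163) and the stem top still at (438,196). The fingers are above the stem, so I go down, grip and lift.

Emit:
send_rows(increments=[{"gripper": -0.2,"linear": [0,0,-0.03],"delta_rot": [0,0,0]},{"gripper": -0.2,"linear": [0,0,-0.06],"delta_rot": [0,0,0]},{"gripper": -0.2,"linear": [0,0,-0.09],"delta_rot": [0,0,0]},{"gripper": -0.2,"linear": [0,0,-0.115],"delta_rot": [0,0,0]},{"gripper": -0.2,"linear": [0,0,-0.128],"delta_rot": [0,0,0]},{"gripper": -0.2,"linear": [0,0,-0.128],"delta_rot": [0,0,0]},{"gripper": -0.2,"linear": [0,0,-0.128],"delta_rot": [0,0,0]}])

```text
clock: 2.3
position: [0.578, 0.247, 0.1043]
ee_rot: [0.0, 0.58, 0.815, 0.001]
contact_force: [0.0, 0.4, 0.1]
width: 0.0511
gripper_force: 0.0
```

Emit:
send_rows(increments=[{"gripper": 0.3,"linear": [0,0,0],"delta_rot": [0,0,0]},{"gripper": 0.5,"linear": [0,0,0],"delta_rot": [0,0,0]},{"gripper": 0.7,"linear": [0,0,0],"delta_rot": [0,0,0]},{"gripper": 1,"linear": [0,0,0],"delta_rot": [0,0,0]},{"gripper": 1,"linear": [0,0,0],"delta_rot": [0,0,0]},{"gripper": 1,"linear": [0,0,0],"delta_rot": [0,0,0]},{"gripper": 1,"linear": [0,0,0],"delta_rot": [0,0,0]}], newtons=60)

```text
clock: 3.0
position: [0.5774, 0.2461, 0.1044]
ee_rot: [-0.0, 0.58, 0.814, 0.0]
contact_force: [-2.6, -0.9, 6.1]
width: 0.0112
gripper_force: 58.6
```

Emit:
send_rows(increments=[{"gripper": 1,"linear": [0,0,0.01],"delta_rot": [0,0,0]},{"gripper": 1,"linear": [0,0,0.025],"delta_rot": [0,0,0]},{"gripper": 1,"linear": [0,0,0.045],"delta_rot": [0,0,0]},{"gripper": 1,"linear": [0,0,0.07],"delta_rot": [0,0,0]},{"gripper": 1,"linear": [0,0,0.1],"delta_rot": [0,0,0]},{"gripper": 1,"linear": [0,0,0.13],"delta_rot": [0,0,0]},{"gripper": 1,"linear": [0,0,0.15],"delta_rot": [0,0,0]},{"gripper": 1,"linear": [0,0,0.157],"delta_rot": [0,0,0]}])

```text
clock: 3.8
position: [0.579, 0.2465, 0.2633]
ee_rot: [0.002, 0.58, 0.814, 0.002]
contact_force: [-0.1, -0.1, -2.1]
width: 0.0113
gripper_force: 58.6
```

Run:
```python
from h import *
s=shot('scene','s2');st=get_state();print(st['clock'],st['position'],st['ee_rot'],st['qpos'],st['contact_force'],st['width'])
t=shot('top','t2')
p=st['position'];print(proj(s,[p,p-[0,0,.043],p-[0,0,.073],p-[0,0,.091]]))
o=np.zeros((480,800,3),np.uint8);o[:,:400]=cv2.resize(s['pixels'][130:250,390:490],(400,480),interpolation=3);o[:400,400:]=cv2.resize(t['pixels'][180:260,190:270],(400,400),interpolation=3)
cv2.imwrite('pics/c5.png',cv2.convertScaleAbs(o,alpha=1.3))
```

```text
3.85 [0.57878051 0.24649285 0.26294043] [0.00144765 0.58018707 0.81447985 0.00185375] [ 2.92083050e-01  3.41214281e-01  1.33109014e+00 -1.53848199e-05
  1.46458417e+00 -4.07910426e-02] [ 0.30187768  0.34648094 -1.88525826] 0.010941214165671755
[[446.68487634 142.1239881 ]
 [443.69410779 162.08494549]
 [441.71797643 175.32632851]
 [440.57289123 183.01843161]]
```

View pics/c5.png

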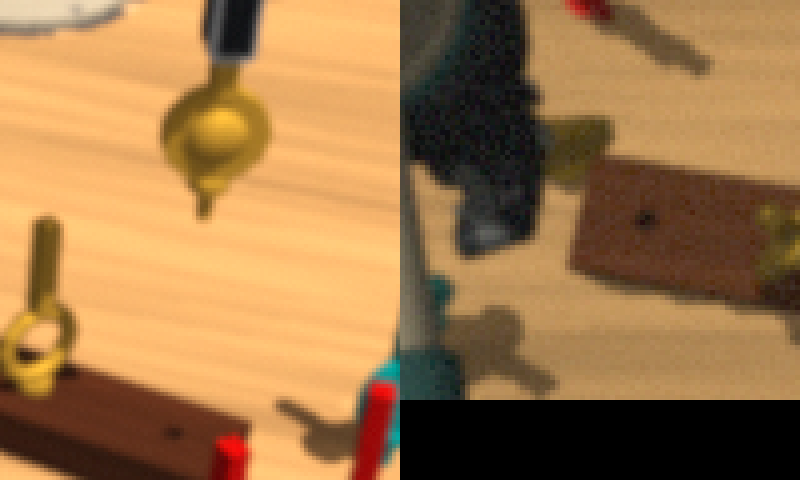

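The medallion came out cleanly. Its disc is at scene (443.7,163), where I predicted it within 1 px, and the stem is upright. While I hold above the rack I refine the lens, then carry the medallion over.

Run:
```python
from h import *
np.set_printoptions(precision=4,suppress=True)
s,t=load('scene0'),load('top0'); C={}
for n,d,(u,v),r in(('s',s,(224,127),14),('t',t,(464,222),12)):
    p=cv2.GaussianBlur(d['pixels'],(3,3),0).astype(int); g=p.sum(2)/3
    print(n,'glass bgr',p[v,u])
    m=(np.abs(p-p[v,u]).max(2)<(28 if n=='s' else 14)).astype(np.uint8); k=np.zeros_like(m);k[v-r:v+r+1,u-r:u+r+1]=1
    N,l,st,ce=cv2.connectedComponentsWithStats(m*k); i=l[v,u]; print(st[i],ce[i]); C[n]=ce[i]
    print((p[v-11:v+12:1,u-13:u+14].sum(2)//3))
L,e=tri(s,C['s'],t,C['t']); print(L,e); d=np.array([.548,-.342])-L[:2]; print(np.linalg.norm(d),np.degrees(np.arctan2(d[1],d[0])))
```

```text
s glass bgr [73 71 67]
[218 118  14  17 171] [224.2924 125.848 ]
[[122 111  91  66  44  29  21  16  14  14  14  15  17  21  25  31  42  59
   82 104 120 128 129 129 128 128 128]
 [114  96  71  45  28  19  16  15  14  14  16  20  24  28  30  31  33  40
   59  85 111 126 131 132 131 130 130]
 [102  78  51  29  19  16  15  15  15  18  25  33  41  46  47  46  41  38
   44  67  98 122 133 135 134 133 133]
 [ 88  60  35  20  15  14  15  15  19  28  39  49  57  61  63  61  56  47
   43  55  84 113 131 137 137 136 136]
 [ 75  45  24  16  14  14  14  18  26  40  52  61  66  69  69  69  65  57
   48  50  72 103 127 136 138 137 137]
 [ 63  35  19  14  14  14  16  23  36  50  61  67  70  71  71  71  69  64
   55  50  64  94 121 133 136 137 137]
 [ 51  28  17  14  13  14  19  31  47  59  66  70  71  71  71  71  70  68
   60  52  59  87 115 130 134 134 135]
 [ 40  22  15  14  14  15  23  39  55  65  69  70  71  71  71  70  70  69
   62  53  57  83 112 128 133 134 134]
 [ 34  18  13  13  13  16  27  44  60  68  70  70  71  71  71  70  70  69
   62  53  58  84 113 130 135 135 134]
 [ 30  15  11  12 
[... 2995 characters left out ...]
 51 70 80]
 [51 53 54 54 54 53 52 48 44 43 46 44 38 29 21 18 19 21 21 20 17 16 20 32
  52 70 78]
 [50 54 55 55 55 54 53 49 42 38 40 37 30 23 21 18 18 19 19 18 15 15 20 34
  53 67 74]
 [51 54 55 55 56 54 53 50 40 31 29 29 23 18 19 20 19 17 16 16 15 17 26 41
  55 65 70]
 [53 55 55 55 56 53 52 50 40 28 22 20 16 14 17 18 17 16 17 18 19 21 32 47
  57 63 66]
 [54 55 55 56 55 53 53 52 45 34 25 18 15 14 15 15 14 16 19 21 21 26 37 49
  56 59 61]
 [54 55 56 56 55 54 54 54 51 45 36 27 23 20 19 17 16 18 20 21 25 32 40 47
  50 53 55]
 [53 54 55 55 54 54 55 55 53 51 46 41 37 32 29 28 27 26 24 26 33 39 43 46
  47 48 49]]
[ 0.5672 -0.2487  0.2057] 0.011619218543389797
0.09524683108261373 -101.63227027737192
```

Emit:
send_rows(increments=[{"gripper": 1,"linear": [0,-0.015,0],"delta_rot": [0,0,0.04]},{"gripper": 1,"linear": [0,-0.045,0],"delta_rot": [0,0,0.12]},{"gripper": 1,"linear": [0.001,-0.08,0],"delta_rot": [0,0,0.22]},{"gripper": 1,"linear": [0.002,-0.115,0],"delta_rot": [0,0,0.32]},{"gripper": 1,"linear": [0.003,-0.15,0],"delta_rot": [0,0,0.42]},{"gripper": 1,"linear": [0.004,-0.185,0],"delta_rot": [0,0,0.52]},{"gripper": 1,"linear": [0.005,-0.22,0],"delta_rot": [0,0,0.62]},{"gripper": 1,"linear": [0.006,-0.255,0],"delta_rot": [0,0,0.72]}])

```text
clock: 4.7
position: [0.5826, -0.0101, 0.2583]
ee_rot: [-0.002, 0.254, 0.967, -0.0]
contact_force: [0.5, 0.5, -2.4]
width: 0.0109
gripper_force: 58.5
```

Emit:
send_rows(increments=[{"gripper": 1,"linear": [0,-0.035,0],"delta_rot": [0,0,0.1]},{"gripper": 1,"linear": [0,-0.07,0],"delta_rot": [0,0,0.19]},{"gripper": 1,"linear": [0.001,-0.1,-0.004],"delta_rot": [0,0,0.26]},{"gripper": 1,"linear": [0.001,-0.125,-0.01],"delta_rot": [0,0,0.31]},{"gripper": 1,"linear": [0.0015,-0.135,-0.014],"delta_rot": [0,0,0.326]},{"gripper": 1,"linear": [0.0015,-0.1375,-0.016],"delta_rot": [0,0,0.326]},{"gripper": 1,"linear": [0.0015,-0.1375,-0.016],"delta_rot": [0,0,0.326]}])

```text
clock: 5.4
position: [0.5844, -0.146, 0.2425]
ee_rot: [-0.002, 0.096, 0.995, 0.001]
contact_force: [0.0, 0.4, -2.2]
width: 0.0113
gripper_force: 58.6
```

Run:
```python
from h import *
np.set_printoptions(precision=4,suppress=True)
s,t=load('scene0'),load('top0')
L,e=tri(s,(224.2,126.2),t,(463.3,220.2)); print('lens',L,e,onz(t,(463.3,220.2),L[2]))
d=np.array([.548,-.342])-L[:2]; print(np.linalg.norm(d),np.degrees(np.arctan2(d[1],d[0])))
st=get_state(); T=R.from_quat(np.r_[st['ee_rot'][1:],st['ee_rot'][0]]).as_matrix(); print(st['position'],st['qpos']); print(T)
s=shot('scene','s3');t=shot('top','t3')
c=st['position']+T[:,2]*.0445; print('disc centre pred',c,proj(s,c),proj(t,c),proj(s,st['position']))
o=np.zeros((480,800,3),np.uint8);o[:,:400]=cv2.resize(s['pixels'][90:210,190:290],(400,480),interpolation=3);o[:400,400:]=cv2.resize(t['pixels'][170:250,400:480],(400,400),interpolation=3)
cv2.imwrite('pics/c6.png',cv2.convertScaleAbs(o,alpha=1.5))
```

```text
lens [ 0.5686 -0.2537  0.206 ] 0.0019194471986960385 [ 0.5681 -0.2528  0.206 ]
0.09066478946954404 -103.12493422634148
[ 0.5844 -0.146   0.2425] [-0.3607  0.3134  1.4225  0.0005  1.4092 -1.7387]
[[-0.9814  0.1917 -0.0031]
 [ 0.1917  0.9814  0.0017]
 [ 0.0034  0.0011 -1.    ]]
disc centre pred [ 0.5842 -0.146   0.198 ] [[262.9852 140.1567]] [[410.4501 212.1198]] [[260.68   121.7578]]
```

View pics/c6.png

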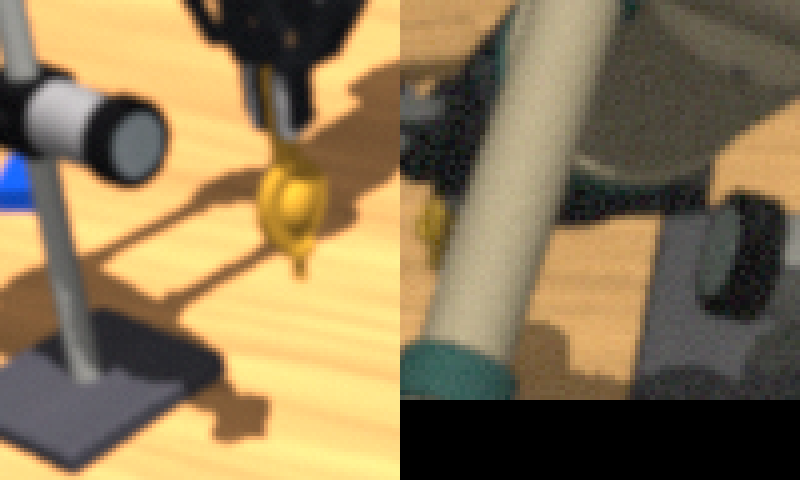

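The crop shows the flat back toward the lens and the dome facing away. The disc is at scene (263.3,140.7), where I predicted (263.0,140.2). The lens glass is at scene (224.4,126) and top (464,221). One last refinement of the lens axis, then the fine correction.

Run:
```python
from h import *
np.set_printoptions(precision=4,suppress=True)
s,t=load('scene0'),load('top0')
h=cv2.cvtColor(t['pixels'],cv2.COLOR_BGR2HSV).astype(int); g=cv2.GaussianBlur(t['pixels'],(3,3),0).astype(int)
m=((h[:,:,1]<70)&(g.sum(2)/3>75)).astype(np.uint8)
up,lo=[],[]
for u in range(479,491):
    x=np.flatnonzero(m[205:245,u])+205
    up.append((u,x.min()));lo.append((u,x.max()))
print(up,lo)
for e in(up,lo):
    vx,vy,x0,y0=cv2.fitLine(np.array(e,np.float32),cv2.DIST_HUBER,0,.01,.01).ravel()
    a,b=onz(t,(x0-5*vx,y0-5*vy),.205),onz(t,(x0+5*vx,y0+5*vy),.205); d=b-a; print(np.degrees(np.arctan2(d[1],d[0])),a,b)
col=np.array([.548,-.342])
for yaw in(-100,-102,-104):
    q=col-.09*np.array([np.cos(np.radians(yaw)),np.sin(np.radians(yaw))])
    c,v=ray(s,(224.3,126)); k=((q-c[:2])@v[:2])/(v[:2]@v[:2]); print(yaw,q,'scene z',(c+k*v),'top',onz(t,(463.6,220.4),.205), 'proj',proj(s,np.r_[q,.205]),proj(t,np.r_[q,.205]))
```

```text
[(479, np.int64(213)), (480, np.int64(213)), (481, np.int64(214)), (482, np.int64(214)), (483, np.int64(214)), (484, np.int64(214)), (485, np.int64(215)), (486, np.int64(215)), (487, np.int64(215)), (488, np.int64(215)), (489, np.int64(215)), (490, np.int64(216))] [(479, np.int64(228)), (480, np.int64(229)), (481, np.int64(229)), (482, np.int64(229)), (483, np.int64(229)), (484, np.int64(229)), (485, np.int64(230)), (486, np.int64(230)), (487, np.int64(231)), (488, np.int64(231)), (489, np.int64(231)), (490, np.int64(232))]
-103.19099648635225 [ 0.5837 -0.2879  0.205 ] [ 0.5791 -0.3077  0.205 ]
-107.92965054427401 [ 0.5519 -0.2871  0.205 ] [ 0.5458 -0.3061  0.205 ]
-100 [ 0.5636 -0.2534] scene z [ 0.566  -0.2564  0.2051] top [ 0.5679 -0.2537  0.205 ] proj [[226.0096 125.8345]] [[463.5255 222.4396]]
-102 [ 0.5667 -0.254 ] scene z [ 0.5676 -0.2552  0.2061] top [ 0.5679 -0.2537  0.205 ] proj [[225.045 126.359]] [[463.7399 220.9678]]
-104 [ 0.5698 -0.2547] scene z [ 0.5692 -0.254   0.2071] top [ 0.5679 -0.2537  0.205 ] proj [[224.0418 126.8743]] [[464.0066 219.5102]]
```

The lens is at about (0.5675, -0.254, 0.206) with its axis at a yaw of about -102.7°. I correct by (+6.5, 0, +7) mm and -1.7°, then hold the back to the lens.

Emit:
send_rows(increments=[{"gripper": 1,"linear": [0.003,0,0.003],"delta_rot": [0,0,-0.015]},{"gripper": 1,"linear": [0.0065,0,0.007],"delta_rot": [0,0,-0.03]},{"gripper": 1,"linear": [0.0065,0,0.007],"delta_rot": [0,0,-0.03]},{"gripper": 1,"linear": [0.0065,0,0.007],"delta_rot": [0,0,-0.03]},{"gripper": 1,"linear": [0.0065,0,0.007],"delta_rot": [0,0,-0.03]},{"gripper": 1,"linear": [0.0065,0,0.007],"delta_rot": [0,0,-0.03]},{"gripper": 1,"linear": [0.0065,0,0.007],"delta_rot": [0,0,-0.03]},{"gripper": 1,"linear": [0.0065,0,0.007],"delta_rot": [0,0,-0.03]}])

```text
clock: 6.3
position: [0.5916, -0.1463, 0.2513]
ee_rot: [-0.0, 0.111, 0.994, 0.0]
contact_force: [-0.1, 0.6, -2.3]
width: 0.0108
gripper_force: 58.6
```

Emit:
send_rows(increments=[{"gripper": 1,"linear": [0,0,0],"delta_rot": [0,0,0]},{"gripper": 1,"linear": [0,0,0],"delta_rot": [0,0,0]},{"gripper": 1,"linear": [0,0,0],"delta_rot": [0,0,0]},{"gripper": 1,"linear": [0,0,0],"delta_rot": [0,0,0]},{"gripper": 1,"linear": [0,0,0],"delta_rot": [0,0,0]},{"gripper": 1,"linear": [0,0,0],"delta_rot": [0,0,0]},{"gripper": 1,"linear": [0,0,0],"delta_rot": [0,0,0]},{"gripper": 1,"linear": [0,0,0],"delta_rot": [0,0,0]}])

```text
clock: 7.1
position: [0.5917, -0.1463, 0.2513]
ee_rot: [-0.0, 0.111, 0.994, 0.0]
contact_force: [0.1, 0.6, -2.8]
width: 0.0111
gripper_force: 58.6
```

Emit:
send_rows(increments=[{"gripper": 1,"linear": [0,0,0],"delta_rot": [0,0,0]},{"gripper": 1,"linear": [0,0,0],"delta_rot": [0,0,0]},{"gripper": 1,"linear": [0,0,0],"delta_rot": [0,0,0]},{"gripper": 1,"linear": [0,0,0],"delta_rot": [0,0,0]}])

```text
clock: 7.5
position: [0.5917, -0.1463, 0.2513]
ee_rot: [-0.0, 0.111, 0.994, 0.0]
contact_force: [0.6, 0.7, -1.7]
width: 0.0111
gripper_force: 58.6
```

Run:
```python
from h import *
np.set_printoptions(precision=4,suppress=True)
P=[]
for i in range(4):
    s=shot('scene','s4');st=get_state();P.append(np.r_[st['position'],st['ee_rot']])
print(np.mean(P,0),st['qpos'],st['clock'])
c=np.mean(P,0)[:3]-[0,0,.0445];print('disc pred',proj(s,c),proj(s,c+[0,0,-.030-.018]))
h=cv2.cvtColor(s['pixels'],cv2.COLOR_BGR2HSV);M=cv2.inRange(h,(18,140,40),(32,255,255))[100:175,240:290]
for v in range(20,62): x=np.flatnonzero(M[v]); print(v+100,(x.min()+240,x.max()+240) if len(x) else '',end=' ')
```

```text
[ 0.5917 -0.1463  0.2513  0.      0.1107  0.9939  0.    ] [-0.3565  0.3184  1.3935  0.0001  1.4297 -1.7055] 7.7
disc pred [[260.7555 138.0814]] [[263.124  157.1411]]
120 (np.int64(255), np.int64(255)) 121 (np.int64(256), np.int64(256)) 122 (np.int64(256), np.int64(256)) 123 (np.int64(256), np.int64(258)) 124 (np.int64(256), np.int64(261)) 125 (np.int64(256), np.int64(261)) 126 (np.int64(256), np.int64(261)) 127 (np.int64(257), np.int64(262)) 128 (np.int64(256), np.int64(265)) 129 (np.int64(256), np.int64(266)) 130 (np.int64(255), np.int64(267)) 131 (np.int64(254), np.int64(268)) 132 (np.int64(254), np.int64(269)) 133 (np.int64(253), np.int64(269)) 134 (np.int64(252), np.int64(269)) 135 (np.int64(252), np.int64(269)) 136 (np.int64(252), np.int64(269)) 137 (np.int64(251), np.int64(269)) 138 (np.int64(251), np.int64(269)) 139 (np.int64(251), np.int64(269)) 140 (np.int64(252), np.int64(269)) 141 (np.int64(252), np.int64(268)) 142 (np.int64(252), np.int64(268)) 143 (np.int64(252), np.int64(268)) 144 (np.int64(253), np.int64(267)) 145 (np.int64(253), np.int64(266)) 146 (np.int64(254), np.int64(266)) 147 (np.int64(255), np.int64(266)) 148 (np.int64(256), np.int64(266)) 149 (np.int64(257), np.int64(266)) 150 (np.int64(258), np.int64(266)) 151 (np.int64(258), np.int64(264)) 152 (np.int64(260), np.int64(264)) 153 (np.int64(261), np.int64(263)) 154 (np.int64(262), np.int64(263)) 155 (np.int64(262), np.int64(263)) 156 (np.int64(262), np.int64(263)) 157 (np.int64(263), np.int64(263)) 158  159  160  161
```

The back was held still for over 1 s, with the pin tip and disc where I predicted. Now the half turn.

Emit:
send_rows(increments=[{"gripper": 1,"linear": [0,0,0],"delta_rot": [0,0,-0.05]},{"gripper": 1,"linear": [0,0,0],"delta_rot": [0,0,-0.15]},{"gripper": 1,"linear": [0,0,0],"delta_rot": [0,0,-0.27]},{"gripper": 1,"linear": [0,0,0],"delta_rot": [0,0,-0.39]},{"gripper": 1,"linear": [0,0,0],"delta_rot": [0,0,-0.51]},{"gripper": 1,"linear": [0,0,0],"delta_rot": [0,0,-0.63]},{"gripper": 1,"linear": [0,0,0],"delta_rot": [0,0,-0.76]},{"gripper": 1,"linear": [0,0,0],"delta_rot": [0,0,-0.88]}])

```text
clock: 8.5
position: [0.5917, -0.1463, 0.2514]
ee_rot: [0.0, 0.526, 0.851, 0.0]
contact_force: [-0.5, -0.1, -2.5]
width: 0.0112
gripper_force: 58.6
```

Emit:
send_rows(increments=[{"gripper": 1,"linear": [0,0,0],"delta_rot": [0,0,-0.12]},{"gripper": 1,"linear": [0,0,0],"delta_rot": [0,0,-0.24]},{"gripper": 1,"linear": [0,0,0],"delta_rot": [0,0,-0.36]},{"gripper": 1,"linear": [0,0,0],"delta_rot": [0,0,-0.48]},{"gripper": 1,"linear": [0,0,0],"delta_rot": [0,0,-0.6]},{"gripper": 1,"linear": [0,0,0],"delta_rot": [0,0,-0.72]},{"gripper": 1,"linear": [0,0,0],"delta_rot": [0,0,-0.84]},{"gripper": 1,"linear": [0,0,0],"delta_rot": [0,0,-0.96]}])

```text
clock: 9.3
position: [0.5917, -0.1463, 0.2513]
ee_rot: [0.0, 0.859, 0.512, -0.0]
contact_force: [-0.2, -0.3, -1.7]
width: 0.011
gripper_force: 58.6
```

Emit:
send_rows(increments=[{"gripper": 1,"linear": [0,0,0],"delta_rot": [0,0,-0.12]},{"gripper": 1,"linear": [0,0,0],"delta_rot": [0,0,-0.24]},{"gripper": 1,"linear": [0,0,0],"delta_rot": [0,0,-0.36]},{"gripper": 1,"linear": [0,0,0],"delta_rot": [0,0,-0.48]},{"gripper": 1,"linear": [0,0,0],"delta_rot": [0,0,-0.6]},{"gripper": 1,"linear": [0,0,0],"delta_rot": [0,0,-0.72]},{"gripper": 1,"linear": [0,0,0],"delta_rot": [0,0,-0.84]},{"gripper": 1,"linear": [0,0,0],"delta_rot": [0,0,-0.96]}])

```text
clock: 10.1
position: [0.5917, -0.1463, 0.2513]
ee_rot: [0.0, 0.998, 0.057, 0.0]
contact_force: [0.2, -0.7, -2.6]
width: 0.0115
gripper_force: 58.6
```

Emit:
send_rows(increments=[{"gripper": 1,"linear": [0,0,0],"delta_rot": [0,0,-0.12]},{"gripper": 1,"linear": [0,0,0],"delta_rot": [0,0,-0.22]},{"gripper": 1,"linear": [0,0,0],"delta_rot": [0,0,-0.3]},{"gripper": 1,"linear": [0,0,0],"delta_rot": [0,0,-0.3416]},{"gripper": 1,"linear": [0,0,0],"delta_rot": [0,0,-0.3416]},{"gripper": 1,"linear": [0,0,0],"delta_rot": [0,0,-0.3416]},{"gripper": 1,"linear": [0,0,0],"delta_rot": [0,0,-0.3416]},{"gripper": 1,"linear": [0,0,0],"delta_rot": [0,0,-0.3416]}])

```text
clock: 10.9
position: [0.5917, -0.1463, 0.2513]
ee_rot: [0.0, 0.994, -0.11, -0.0]
contact_force: [-0.1, 0.7, -1.8]
width: 0.0115
gripper_force: 58.6
```

Run:
```python
from h import *
np.set_printoptions(precision=4,suppress=True)
s=shot('scene','s5');st=get_state();print(st['position'],st['ee_rot'],st['qpos'],st['clock'],st['width'],st['gripper_force'],st['contact_force'])
c=st['position']-[0,0,.0445];print('disc pred',proj(s,c),proj(s,c-[0,0,.048]))
cv2.imwrite('pics/c7.png',cv2.convertScaleAbs(cv2.resize(s['pixels'][80:260,180:460],(784,504),interpolation=3),alpha=1.4))
```

```text
[ 0.5917 -0.1463  0.2513] [ 0.0001  0.9939 -0.1105  0.    ] [-0.3564  0.3184  1.3935 -0.0001  1.4296  1.4359] 10.95 0.011173417693891739 58.62720429897308 [ 0.3226 -0.879  -2.0776]
disc pred [[260.757  138.0771]] [[263.1255 157.1369]]
```

View pics/c7.png

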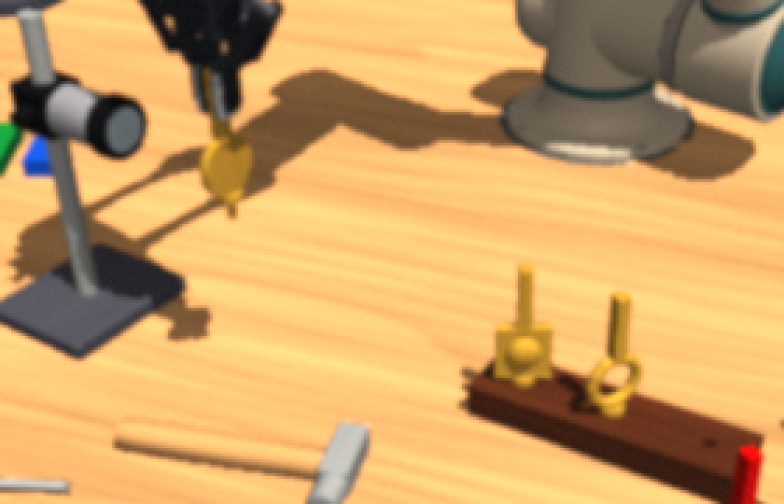

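The crop shows the medallion at scene (261,138) with its flat back toward the scene camera and its dome toward the lens. The other castings, hammer and camera are unmoved. I hold it there, then hand in.

Emit:
send_rows(increments=[{"gripper": 1,"linear": [0,0,0],"delta_rot": [0,0,0]},{"gripper": 1,"linear": [0,0,0],"delta_rot": [0,0,0]},{"gripper": 1,"linear": [0,0,0],"delta_rot": [0,0,0]},{"gripper": 1,"linear": [0,0,0],"delta_rot": [0,0,0]},{"gripper": 1,"linear": [0,0,0],"delta_rot": [0,0,0]},{"gripper": 1,"linear": [0,0,0],"delta_rot": [0,0,0]},{"gripper": 1,"linear": [0,0,0],"delta_rot": [0,0,0]},{"gripper": 1,"linear": [0,0,0],"delta_rot": [0,0,0]}])

```text
clock: 11.75
position: [0.5917, -0.1463, 0.2513]
ee_rot: [0.0, 0.994, -0.111, -0.0]
contact_force: [0.1, -0.7, -1.7]
width: 0.0111
gripper_force: 58.6
```

Emit:
send_rows(increments=[{"gripper": 1,"linear": [0,0,0],"delta_rot": [0,0,0]},{"gripper": 1,"linear": [0,0,0],"delta_rot": [0,0,0]},{"gripper": 1,"linear": [0,0,0],"delta_rot": [0,0,0]},{"gripper": 1,"linear": [0,0,0],"delta_rot": [0,0,0]},{"gripper": 1,"linear": [0,0,0],"delta_rot": [0,0,0]},{"gripper": 1,"linear": [0,0,0],"delta_rot": [0,0,0]}])

```text
clock: 12.35
position: [0.5917, -0.1463, 0.2513]
ee_rot: [0.0, 0.994, -0.111, -0.0]
contact_force: [0.2, 0.2, -3.0]
width: 0.0109
gripper_force: 58.6
```

```bash
python3 -c "
from rig import sign_off
print(sign_off())"
```

```text
the job is handed in; nothing more can be done
None
```

I handed the job in at 12.35 s: the medallion was shown back first, then domed front, each held still for over a second, and it is still in the gripper at the focus point as I measured it (lens located to about 2 mm and 2°); no verdict came back.

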